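# Tighten the altar shelf's bracket nut in short wrench strokes

### The arm

A 6-joint arm with a two-finger parallel gripper is mounted at the origin on the work surface. World frame = base frame: x ahead of the robot, y to its left, z up, the work surface at z = 0. Lengths are in mm, angles in rad, forces in N, time in s.
With the tool pointing down it reaches from about 350 to 775 mm from the base axis. Payload 7.3 kg.
Tool frame: the origin (TCP) lies on the centre line of the jaws, within the pads' length; the fingertips stand 17 mm ahead of it and the grasp point (between the pads) lies 2 mm behind it; z points along the fingers, y is the line along which they close (so a half turn about z gives the same grasp; the last joint's range is limited). The gripper opens to 92 mm and grips with 3 to 60 N. Pads are 19 mm wide; open, the fingers measure 130 mm over their backs; the gripper's body (75 mm by 190 mm) begins 47 mm behind the grasp point.
Start: joints at [1.082, 0.342, 1.524, -0, 1.275, -0.146], TCP at [176.451, 494.478, 243.741] pointing down, gripper open.
Joint ranges: [-2.53, 2.53], [-0.77, 2.02], [0.04, 2.7], [-1, 4.14], [0.28, 2.66], [-3.11, 3.11]. Speed limits (rad/s): [2.57, 2.57, 3.14, 3.14, 3.14, 3.14].

### API

Orientations are given as [roll, pitch, yaw] about the fixed x, y, z axes, in that order (R = Rz(yaw) Ry(pitch) Rx(roll)).
In Python, from plant import bot gives the robot as it stands. The module is installed in compiled form; this text tells all that it offers.
- The arm moves only by the shell command python3 -m pendant 'ROWS'. ROWS is JSON, a list of rows, each a list of 3 entries, a list of its own where there are three numbers: the shift along the world's x, y, z as a fraction of full scale, then the turn, a rotation vector about the world's x, y, z as a fraction of full scale, then the opening, from -1 (shut) to 1 (fully open), so that 0 is half open. In form: [[[tx, ty, tz], [rx, ry, rz], claw], ...]. A call has exactly 10 rows; each row shifts and turns the commanded pose from where the row before left it; what a row does not reach is not made up. Full scale, the value 1, is 30 mm for a shift and 0.12 rad for a turn. A row lasts 1/12 s, in which the tool goes at most 41.7 mm and 7.16 degrees, less where a joint would pass 70% of its speed; a pose out of reach is approached as far as the arm can. A call with a number of a shift or a turn outside -1 to 1 is refused whole. A call with a gripper value outside its range is refused whole. The fingers move at their own pace and stop on an object; the grip force is fixed at half the most. Time passes only in rows, so rows that do not move let the fingers close, or fill a call up. It gives the time, the measured TCP pose, the force, the opening and the grip force at its end, in the units of the state.
- bot.get_obs(): the state, without advancing time (a new reading comes with each control period).
- bot.capture(name): name is "side" or "top" or "wrist"; returns the picture (384x512x3 uint8, blue, green, red); there is no depth.
- bot.camera_params(name): a dict with "fovy" (degrees; the focal length in pixels is half the picture's height over the tangent of half this angle, whatever the lens; pixels are square), "cx", "cy" (the principal point, pixels), "camera_from_world" (4x4, takes a point from world to camera coordinates). Camera axes: x right, y down, z forward; pixel columns grow to the right and rows downward; lengths in mm; the calibration is good to about 2 mm. The wrist camera is an equidistant fisheye: a pixel r from the principal point sees the ray r / f radians off the axis. A picture is of the moment at which its call begins: read the wrist's pose just before it. camera_params takes no time and is no camera call; for the wrist camera it gives the pose at the moment of the call.
- bot.close_job(): hands the job in; it is judged then, once.
The state is a dict: "time": time; "joint_positions": joint angles; "dq": joint speeds; "tau": joint torques, N m; "tool_pos": TCP position; "tcp_rot": TCP orientation; "contact_force": force on the tool from outside, world axes, zero at the start; "moment": the same for the moment, N m; "grip_width": finger opening in mm; "finger_force": force on a finger pad.
Only numpy, scipy, OpenCV 4.12 (cv2) and the standard library are available. Lean on these libraries where they do the work, as an engineer would, in place of code of your own. Each camera call takes 0.05 s, during which the arm holds its last target. There are 200 camera calls.

### The job

The big hex nut on the altar shelf's steel bracket has worked loose. Take the ring wrench from its wooden rest and, using only the wrench, tighten the nut clockwise (seen from above) until it comes firmly to its stop: the bracket's cheeks let the handle swing only a little, so lift the wrench off and reseat it each stroke, and do not force anything. Then lay the wrench back on its rest as it was, and leave the things on the shelf and table undisturbed.

Things in the scene. Friction and masses are not known exactly. Their poses are not given: they have to be found in the camera images.
- wrench: steel ring wrench, 0.24-0.38 kg, red handle tail. Origin: ring centre at its underside; z up; handle runs along -x, ending 198 mm from the origin. Ring 18 mm tall, outside 55 mm across flats, through hole a hexagon 39.5 mm across flats (two flats square to x). Handle: straight bar 12 mm wide (y), 18 mm tall, its lower edge 1 mm above the ring's underside.
- wrench_grip (a point): point in the middle of the wrench's handle where it is best pinched across its 12 mm width: 90 mm from the ring's centre along -x and 10 mm above the ring's underside. Axes as the wrench.
- rest: fixed wooden tool rest, base 250 x 90 x 6 mm, two blocks 80 mm wide with tops 30 mm above the table: one 60 mm long under the ring, one 35 mm long under the handle's tail, its centre 182 mm away along -x; between them the handle can be pinched. Origin: on the table under the ring block's centre; x as the wrench's x when in place.
- rest_spot (a point): centre of the top of the rest's ring block, 30 mm above the table: where the wrench's origin belongs. Axes as the rest.
- bracket: fixed grey steel bracket, 10 mm foot plate. Origin: on the nut's axis at table height, z up; the wrench handle must point out to its open -x side. Two upright cheeks 85 mm tall, 8 mm thick, inner faces at y = +-37 mm, front edges at x = -33 mm, block the seated wrench at about 0.72 rad either side of -x. Cross wall 56 mm behind the axis.
- shelf_mid (a point): middle of the top of the frosted acrylic shelf that the bracket carries (200 mm in x, 440 mm in y, 12 mm thick, top 112 mm above the table); it lies 180 mm behind the nut's axis. Axes as the bracket.
- nut_seat (a point): on the nut's axis at its underside, on a round flange (62 mm diameter) 45 mm above the table: the wrench's origin is here when the ring is fully seated. Axes are the bracket's and do not tell which way the nut's flats face.
- nut_top (a point): centre of the nut's top, 63 mm above the table. Brass hex nut 36 mm across flats, 18 mm tall; a 24 mm round stud end shows 4.5 mm above it. Which way the flats face differs each time: find it by feel or sight. With 1.7 mm play each side the ring drops on within about 0.15 rad of a matching angle (every 1.047 rad). Axes are the bracket's.
- nut (a joint): turn of the nut in rad, growing clockwise from above (tighter). It starts between 0.35 and 0.7 and stops hard at 2.30 (fully tight). It drags with about 0.35 N m (about 3.9 N at the wrench's grip point) and stays where it is left. The loose ring turns up to 0.2 rad before it bites. Leaning on it at the stop with 0.4 to 0.7 N m (4.5 to 8 N at the grip point) is enough; about 1.2 N m is forcing it. It does not tell how the flats face.
- turntable: black plastic turntable base, 96 mm diameter, 20 mm tall, standing loose on the shelf. Origin: centre of its underside.
- buddha: gold resin Buddha, 112 mm tall, standing loose on the turntable base. Origin: centre of its underside.
- incense_holder: white ceramic incense cup, 60 mm diameter, 55 mm tall, loose on the shelf. Origin: centre of its underside.
- glass_bowl: clear glass bowl, 90 mm diameter, 45 mm tall, loose on the shelf. Origin: centre of its underside.
- lamp: small plastic lamp with a red press button on its foot, 68 mm foot, 120 mm tall, loose on the shelf. Origin: centre of its underside.
- incense_box: red incense box 60 x 170 x 35 mm, loose on the table. Origin: centre of its underside.
- saucer: blue ceramic saucer, 90 mm diameter, 18 mm tall, loose on the table. Origin: centre of its underside.
Things that resemble listed ones, but are neither listed nor needed, are in the scene too. Of the things that look like the wrench, the middle-sized one is meant.

How it is judged:
By the outcome, as a careful person would: the job done as asked, in the order asked, and still so for the second after the job is handed in, with the robot touching nothing.
It also fails if it takes over 72 s, if anything falls off the work surface, if the arm or the gripper's body presses on something with over 40 N, if the wrist force passes 120 N, or if a joint passes its speed limit or range.

## Working session

There is one attempt and no reset: what is moved stays moved. The work goes in short steps, Python scripts to look and compute and a shell command to move; the robot and the scene stay as the last step left them, time stands still between calls to the robot, and variables do not carry over. Pictures are saved under pics/ and viewed, at most 10 in all, crops included, and the job is handed in when it is done.

```bash
mkdir -p pics
cat > h.py <<'E'
import numpy as np, cv2
from plant import bot
def ray(name,u,v,P=None):
    P=P or bot.camera_params(name); T=np.array(P["camera_from_world"]); f=192/np.tan(np.radians(P["fovy"]/2))
    a=np.array([(u-P["cx"]),(v-P["cy"])],float)
    if name=="wrist":
        r=np.hypot(*a); th=r/f; d=np.r_[a/max(r,1e-9)*np.sin(th),np.cos(th)]
    else: d=np.r_[a/f,1]
    R=T[:3,:3]; return -R.T@T[:3,3], R.T@d
def plane(name,u,v,z,P=None):
    o,d=ray(name,u,v,P); return o+d*(z-o[2])/d[2]
def proj(name,p,P=None):
    P=P or bot.camera_params(name); T=np.array(P["camera_from_world"]); f=192/np.tan(np.radians(P["fovy"]/2))
    c=T[:3,:3]@np.array(p)+T[:3,3]
    if name=="wrist":
        r=np.hypot(c[0],c[1]); th=np.arctan2(r,c[2]); return P["cx"]+f*th*c[0]/r,P["cy"]+f*th*c[1]/r
    return P["cx"]+f*c[0]/c[2],P["cy"]+f*c[1]/c[2]
E
python3 - <<'E'
from h import *
a=bot.capture("top");b=bot.capture("side");c=bot.capture("wrist")
for n,i in zip(("top","side","wrist"),(a,b,c)): cv2.imwrite(f"pics/{n}0.png",i)
cv2.imwrite("pics/top0b.png",cv2.resize(a,(800,600),interpolation=cv2.INTER_CUBIC))
cv2.imwrite("pics/side0b.png",cv2.resize(b,(800,600),interpolation=cv2.INTER_CUBIC))
o=bot.get_obs();print({k:np.round(v,3) for k,v in o.items()})
for n in("top","side","wrist"):
    P=bot.camera_params(n);print(n,P["fovy"],np.round(ray(n,256,192)[0]),np.round(ray(n,256,192)[1],2))
E
```

```text
{'time': np.float64(0.15), 'joint_positions': array([ 1.082,  0.343,  1.525,  0.   ,  1.275, -0.146]), 'dq': array([ 0.   , -0.004, -0.002,  0.   ,  0.002, -0.   ]), 'tau': array([ 1.0000e-03, -4.3147e+01, -2.4435e+01,  7.2000e-02,  5.4000e-02,
       -0.0000e+00]), 'tool_pos': array([176.305, 494.23 , 243.221]), 'tcp_rot': array([-3.14 , -0.   ,  2.799]), 'contact_force': array([0.092, 0.093, 0.145]), 'moment': array([-0.048, -0.002, -0.022]), 'finger_force': np.float64(0.0), 'grip_width': np.float64(91.727)}
top 46.410764542831565 [ 394.  -63. 1772.] [ 0.09 -0.01 -1.  ]
side 48.1040396507298 [ -100. -1134.   909.] [ 0.42  0.72 -0.55]
wrist 65.70646984690485 [100. 521. 385.] [ 0.29 -0.1  -0.95]
```

View pics/top0b.png

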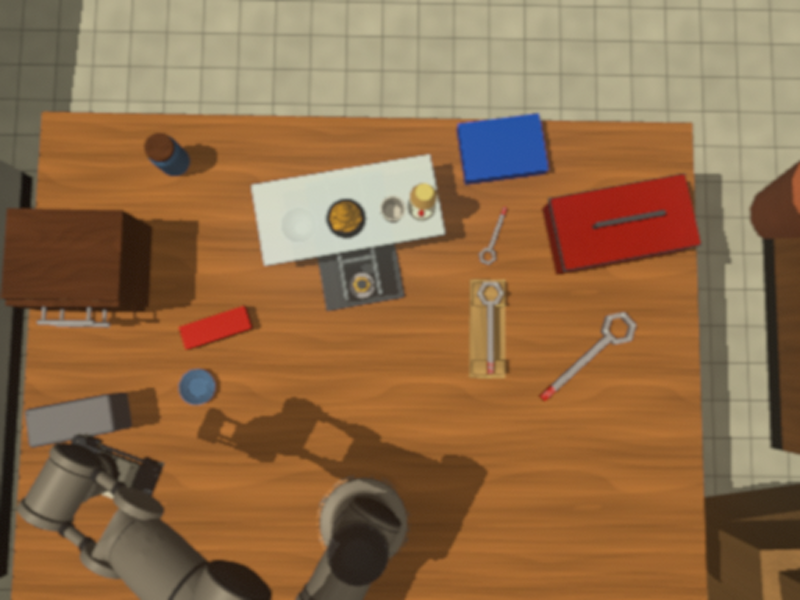

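View pics/side0b.png

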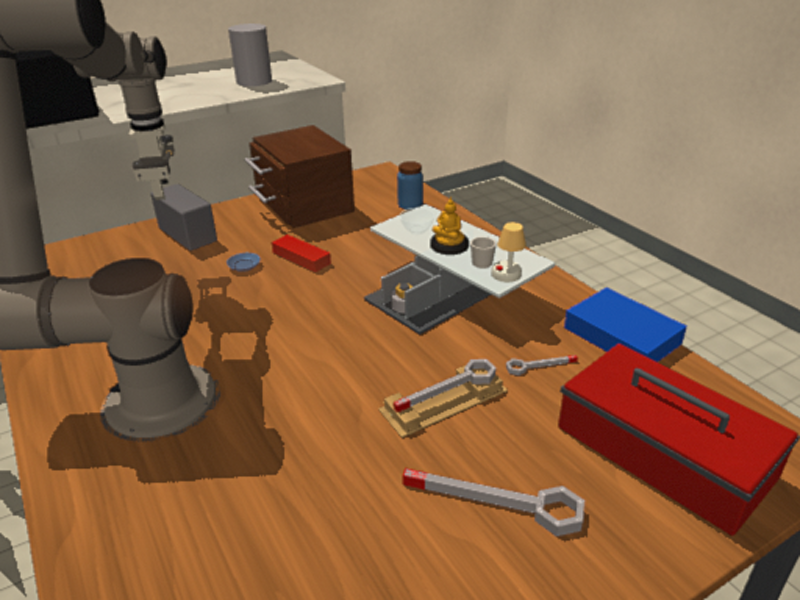

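The top view shows the wrench on its rest (ring at 490,293 and tail at 491,368 in the 800-px picture), the nut at (361,284) and the shelf tilted a little. The side view agrees. The larger and smaller wrenches lie loose on the table.

Run:
```python
from h import *
a=cv2.imread("pics/top0.png");hsv=cv2.cvtColor(a,cv2.COLOR_BGR2HSV);s=1.5625
for n,u,v,z in(("ring",490,293,48),("tail",491,368,40),("nut",361.5,285,63)): print(n,plane("top",u/s,v/s,z).round(1))
# shelf
m=((hsv[...,1]<45)&(hsv[...,2]>190)).astype(np.uint8)
m[:95]=0;m[175:]=0;m[:,:155]=0;m[:,290:]=0
pts=cv2.findNonZero(m);r=cv2.minAreaRect(pts);bx=cv2.boxPoints(r)
w=np.array([plane("top",*p,112) for p in bx]);print("shelf",w.round(1),w.mean(0).round(1))
for i in range(4):
    d=w[(i+1)%4]-w[i];print(np.hypot(*d[:2]).round(),np.arctan2(d[1],d[0]).round(3))
# rest wood: lighter yellow vs table
def crop(x0,x1,y0,y1,name,k):cv2.imwrite(name,cv2.resize(a[y0:y1,x0:x1],None,fx=k,fy=k,interpolation=cv2.INTER_CUBIC))
crop(190,340,150,250,"pics/crop1.png",5)
print(hsv[215,318],hsv[235,306],hsv[235,330],hsv[188,306])
```

```text
ring [ 566.4 -306.1   48. ]
tail [ 381.2 -309.4   40. ]
nut [580.7  12.2  63. ]
shelf [[ 814.4  283.3  112. ]
 [ 900.6 -147.4  112. ]
 [ 706.2 -182.9  112. ]
 [ 622.7  243.4  112. ]] [761.   49.1 112. ]
439.0 -1.373
198.0 -2.961
434.0 1.764
196.0 0.205
[ 18 144 113] [ 18 143 182] [ 14 177 151] [ 18  46 160]
```

View pics/crop1.png

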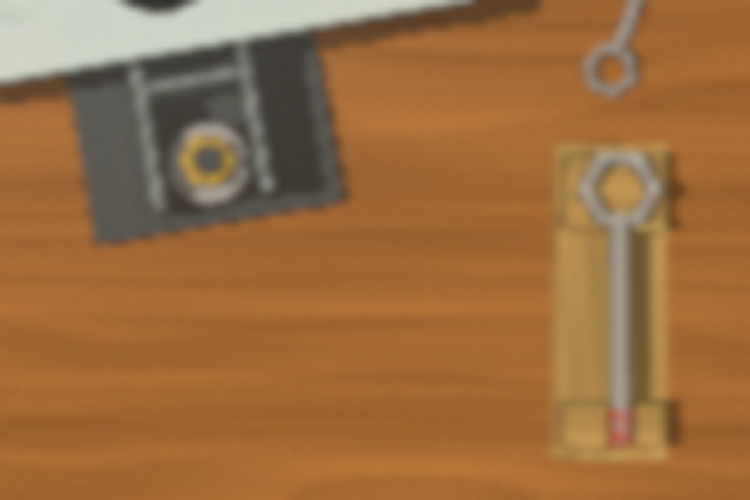

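```bash
R='[[0.625,-0.813,0],[0,0,0.15],1]'
python3 -m pendant '[[[0.625,-0.813,0],[0,0,0.15],1],[[0.625,-0.813,0],[0,0,0.15],1],[[0.625,-0.813,0],[0,0,0.15],1],[[0.625,-0.813,0],[0,0,0.15],1],[[0.625,-0.813,0],[0,0,0.15],1],[[0.625,-0.813,0],[0,0,0.15],1],[[0.625,-0.813,0],[0,0,0.15],1],[[0.625,-0.813,0],[0,0,0.15],1],[[0.625,-0.813,0],[0,0,0.15],1],[[0.625,-0.813,0],[0,0,0.15],1]]'
python3 -m pendant '[[[0.625,-0.813,-0.2],[0,0,0.15],1],[[0.625,-0.813,-0.2],[0,0,0.15],1],[[0.625,-0.813,-0.2],[0,0,0.15],1],[[0.625,-0.813,-0.2],[0,0,0.15],1],[[0.625,-0.813,-0.2],[0,0,0.15],1],[[0.625,-0.813,-0.2],[0,0,0.15],1],[[0.625,-0.813,-0.2],[0,0,0.15],1],[[0.625,-0.813,-0.2],[0,0,0.15],1],[[0.625,-0.813,-0.2],[0,0,0.15],1],[[0,0,0],[0,0,0],1]]'
python3 - <<'E'
from h import *
P=bot.camera_params("wrist");c=bot.capture("wrist");cv2.imwrite("pics/w1.png",c)
print(proj("wrist",[580.7,12.2,63],P))
u,v=map(int,proj("wrist",[580.7,12.2,63],P))
import pickle;pickle.dump(P,open("P1.pkl","wb"))
k=c[max(0,v-75):v+75,max(0,u-100):u+100];print(max(0,u-100),max(0,v-75))
cv2.imwrite("pics/w1c.png",cv2.resize(k,None,fx=4,fy=4,interpolation=cv2.INTER_CUBIC))
E
```

```text
time: 0.98
tool_pos: [364.5, 249.2, 243.7]
tcp_rot: [3.142, -0.0, 2.98]
contact_force: [1.4, -0.0, -0.6]
grip_width: 91.8
finger_force: 0.0
time: 1.82
tool_pos: [534.9, 27.0, 188.2]
tcp_rot: [-3.14, -0.0, 3.138]
contact_force: [-0.6, -0.3, 0.2]
grip_width: 91.6
finger_force: 0.0
(np.float64(240.5841362144763), np.float64(231.55997175560395))
140 156
```

View pics/w1c.png

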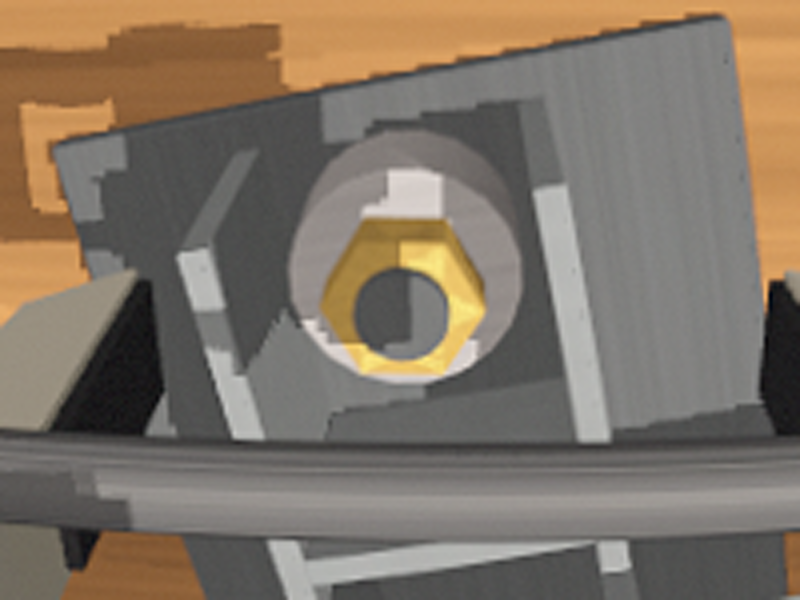

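The nut hexagon is clear in the crop. Its top-face corners are at about (322,308), (357,373), (450,377) and (485,303), and the stud is centred near (401,313).

Run:
```python
from h import *;import pickle
P=pickle.load(open("P1.pkl","rb"))
f=lambda u,v,z:plane("wrist",140+u/4,156+v/4,z,P)
c=[f(*p,63)[:2] for p in((322,308),(357,373),(450,377),(485,303))]
print(np.round(c,1))
ctr=(c[0]+c[3])/2;print("ctr",ctr,"stud",f(401,313,67.5)[:2])
for i in c: print(np.hypot(*(i-ctr)).round(1),(np.arctan2(*(i-ctr)[::-1])%1.0472).round(3))
print("edge",(np.arctan2(*(c[2]-c[1])[::-1])%1.0472).round(3))
# flange circle z=45 extents : left 288,275 right 521,275
print("flange",((f(289,270,45)+f(521,270,45))/2)[:2], np.linalg.norm(f(289,270,45)-f(521,270,45)))
# cheek inner/top edges z=85
a=[f(*p,85)[:2] for p in((179,255),(235,440),(535,190),(580,440),(210,248),(262,440),(567,185),(610,440))]
for i in range(0,8,2): d=a[i+1]-a[i];print("cheek",a[i].round(1),np.arctan2(d[1],d[0]).round(3))
# predicted wrench from wrist view
```

```text
[[ 5.824e+02 -7.900e+00]
 [ 6.008e+02  1.000e-01]
 [ 6.019e+02  2.390e+01]
 [ 5.810e+02  3.270e+01]]
ctr [581.67306412  12.38098747] stud [581.49341956  12.05429787]
20.3 0.559
22.7 0.479
23.3 0.516
20.3 0.559
edge 0.478
flange [579.99262884  11.96981966] 60.98596190196871
cheek [558.9 -37.5] 0.183
cheek [543.2  43.1] 0.188
cheek [557.1 -30.1] 0.164
cheek [542.1  50.1] 0.189
```

```bash
python3 -m pendant '[[[-0.16,-0.93,-0.1],[0,0,0.02],1],[[-0.16,-0.93,-0.1],[0,0,0.02],1],[[-0.16,-0.93,-0.1],[0,0,0.02],1],[[-0.16,-0.93,-0.1],[0,0,0.02],1],[[-0.16,-0.93,-0.1],[0,0,0.02],1],[[-0.16,-0.93,-0.1],[0,0,0.02],1],[[-0.16,-0.93,-0.1],[0,0,0.02],1],[[-0.16,-0.93,-0.1],[0,0,0.02],1],[[-0.16,-0.93,-0.1],[0,0,0.02],1],[[-0.16,-0.93,-0.1],[0,0,0.02],1]]'
python3 -m pendant '[[[-0.16,-0.93,-0.1],[0,0,0],1],[[-0.16,-0.93,-0.1],[0,0,0],1],[[0,0,-0.25],[0,0,0],1],[[0,0,-0.25],[0,0,0],1],[[0,0,-0.25],[0,0,0],1],[[0,0,-0.25],[0,0,0],1],[[0,0,-0.25],[0,0,0],1],[[0,0,0],[0,0,0],1],[[0,0,0],[0,0,0],1],[[0,0,0],[0,0,0],1]]'
python3 - <<'E'
from h import *;import pickle
P=bot.camera_params("wrist");pickle.dump(P,open("P2.pkl","wb"));c=bot.capture("wrist")
for p in((566.4,-306.1,48),(381.2,-309.4,49),(476,-308,49)):
    q=proj("wrist",p,P);print(q)
cv2.imwrite("pics/w2.png",c)
E
```

```text
time: 2.7
tool_pos: [484.2, -247.9, 159.8]
tcp_rot: [3.141, -0.0, -3.118]
contact_force: [0.6, 0.0, -0.8]
grip_width: 92.1
finger_force: 0.0
time: 3.53
tool_pos: [475.4, -303.4, 116.5]
tcp_rot: [-3.141, 0.0, -3.118]
contact_force: [-0.1, -0.4, 0.8]
grip_width: 92.0
finger_force: 0.0
(np.float64(249.85971206787806), np.float64(303.40592074048834))
(np.float64(249.9723252451062), np.float64(80.6767564417648))
(np.float64(249.2830699955569), np.float64(209.96693643437973))
```

View pics/w2.png

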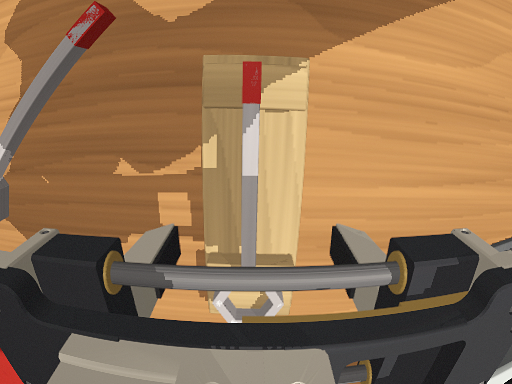

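The wrist view shows the handle running vertically at columns 249–253, with its tail end at (252.5,62) and the ring partly hidden near (250,300).

Run:
```python
from h import *;import pickle
P=pickle.load(open("P2.pkl","rb"));c=cv2.imread("pics/w2.png").astype(int)
pts=[]
for v in range(110,262,8):
    r=c[v,235:268]; sat=r.max(1)-r.min(1); x=np.where(sat<35)[0]+235
    if len(x): pts.append(plane("wrist",x.mean(),v,49,P)); 
pts=np.array(pts);k=np.polyfit(pts[:,0],pts[:,1],1);print(np.round(pts[::3,:2],1),"yaw",np.arctan(k[0]),"y at grip",np.polyval(k,476))
t=plane("wrist",252.5,62,49,P);print("tail",t,"origin x",t[0]+198,"grip",t[0]+108)
```

```text
[[ 401.9 -308.2]
 [ 418.9 -308.6]
 [ 436.2 -308.6]
 [ 454.1 -308.2]
 [ 472.8 -308.6]
 [ 492.7 -308.3]
 [ 514.2 -308.4]] yaw 0.0007314652732853811 y at grip -308.39966926414905
tail [ 367.88994706 -307.96485175   49.        ] origin x 565.8899470595677 grip 475.8899470595677
```

```bash
python3 -m pendant '[[[0,-0.17,-0.44],[0,0,-0.2],1],[[0,0,-0.44],[0,0,0],1],[[0,0,-0.44],[0,0,0],1],[[0,0,-0.44],[0,0,0],1],[[0,0,-0.44],[0,0,0],0.5],[[0,0,-0.42],[0,0,0],0],[[0,0,0],[0,0,0],-0.3],[[0,0,0],[0,0,0],-1],[[0,0,0],[0,0,0],-1],[[0,0,0],[0,0,0],-1]]'
python3 -m pendant '[[[0,0,0],[0,0,0],-1],[[0,0,0],[0,0,0],-1],[[0,0,0],[0,0,0],-1],[[0,0,0],[0,0,0],-1],[[0,0,0],[0,0,0],-1],[[0,0,0],[0,0,0],-1],[[0,0,0.03],[0,0,0],-1],[[0,0,0.05],[0,0,0],-1],[[0,0,0.05],[0,0,0],-1],[[0,0,0.05],[0,0,0],-1]]'
```

```text
time: 4.42
tool_pos: [475.7, -309.3, 38.8]
tcp_rot: [-3.14, 0.002, 3.141]
contact_force: [-1.1, -0.7, 0.5]
grip_width: 56.2
finger_force: 0.0
time: 5.25
tool_pos: [474.9, -308.7, 42.8]
tcp_rot: [3.141, -0.001, 3.141]
contact_force: [-0.7, 0.6, -4.3]
grip_width: 12.1
finger_force: 30.0
```

```bash
python3 -m pendant '[[[0,0,0.4],[0,0,0],-1],[[0,0,0.8],[0,0,0],-1],[[0,0.1,0.8],[0,0,0],-1],[[0,0.4,0.6],[0,0,0],-1],[[0,0.7,0.2],[0,0,0],-1],[[0,0.9,0],[0,0,0],-1],[[0,0.9,0],[0,0,0],-1],[[0,0.9,0],[0,0,0],-1],[[0,0.9,0],[0,0,0],-1],[[0,0.9,0],[0,0,0],-1]]'
python3 -m pendant '[[[0.1,0.9,0],[0,0,0],-1],[[0.1,0.9,0],[0,0,0],-1],[[0.1,0.9,0],[0,0,0],-1],[[0.1,0.9,0],[0,0,0],-1],[[0.1,0.9,0],[0,0,0],-1],[[0,0.6,0],[0,0,0],-1],[[0,0.3,0],[0,0,0],-1],[[0,0.13,0],[0,0,0],-1],[[0,0,0],[0,0,0],-1],[[0,0,0],[0,0,0],-1]]'
python3 - <<'E'
from h import *;import pickle
print(bot.get_obs()["tool_pos"],bot.get_obs()["tcp_rot"])
P=bot.camera_params("wrist");c=bot.capture("wrist");cv2.imwrite("pics/w3.png",c);pickle.dump(P,open("P3.pkl","wb"))
s=bot.capture("side");cv2.imwrite("pics/s3.png",s)
u,v=map(int,proj("side",[560,12,80]));print(u,v,u-60,v-45)
k=cv2.resize(s[v-45:v+45,u-60:u+60],(800,600),interpolation=cv2.INTER_CUBIC)
cv2.imwrite("pics/c3.png",np.hstack([cv2.resize(c,(400,300)),cv2.resize(k,(400,300))]))
E
```

```text
time: 6.08
tool_pos: [474.8, -136.6, 127.1]
tcp_rot: [3.141, -0.0, 3.14]
contact_force: [0.2, 0.3, -3.4]
grip_width: 11.6
finger_force: 30.0
time: 6.92
tool_pos: [490.1, 27.3, 127.0]
tcp_rot: [-3.141, 0.0, 3.141]
contact_force: [-0.6, 0.1, -3.2]
grip_width: 12.0
finger_force: 30.0
[490.14906715  27.32079314 127.04893233] [-3.14127765e+00  2.05953793e-05  3.14060124e+00]
253 181 193 136
```

View pics/c3.png

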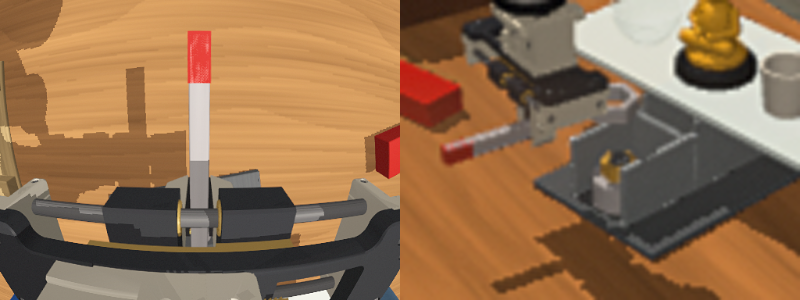

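The left half shows the handle held straight, with its tail at about (254.7,39.7) in the full picture. The right half shows the wrench above the bracket, level, with the nut below it.

```bash
python3 - <<'E'
from h import *;import pickle
P=pickle.load(open("P3.pkl","rb"))
c=cv2.imread("pics/w3.png").astype(int)
col=c[20:120,252:258].mean(1);r=np.where(col[:,2]-col[:,1]>80)[0]+20;print("red rows",r.min(),r.max())
for z in(137,):print(plane("wrist",254.7,r.min(),z,P))
x=[]
for v in(70,120,160,200,230):
    row=c[v,225:285];m=np.where((row.max(1)-row.min(1)<30)|(row[:,2]-row[:,1]>90))[0]+225;x.append(plane("wrist",(m.min()+m.max())/2,v,137,P)[:2])
print(np.round(x,1))
E
python3 -m pendant '[[[0.02,-0.24,0],[0,0,-0.08],-1],[[0,-0.23,-0.2],[0,0,0],-1],[[0,0,-0.3],[0,0,0],-1],[[0,0,-0.3],[0,0,0],-1],[[0,0,-0.3],[0,0,0],-1],[[0,0,-0.2],[0,0,0],-1],[[0,0,-0.15],[0,0,0],-1],[[0,0,-0.1],[0,0,0],-1],[[0,0,0],[0,0,0],-1],[[0,0,0],[0,0,0],-1]]'
```

```text
red rows 39 105
[381.95881186  26.93809507 137.        ]
[[396.1  26.8]
 [418.3  26.8]
 [436.4  26.8]
 [455.5  27. ]
 [471.1  26.7]]
time: 7.85
tool_pos: [490.8, 14.1, 80.5]
tcp_rot: [3.141, 0.0, 3.131]
contact_force: [-0.3, 0.2, -3.4]
grip_width: 11.6
finger_force: 30.0
```

```bash
python3 -m pendant '[[[0.02,-0.02,-0.1],[0,0,0],-1],[[0,0,-0.1],[0,0,0],-1],[[0,0,-0.1],[0,0,0],-1],[[0,0,-0.06],[0,0,0],-1],[[0,0,-0.04],[0,0,0],-1],[[0,0,-0.04],[0,0,0],-1],[[0,0,-0.02],[0,0,0],-1],[[0,0,0],[0,0,0],-1],[[0,0,0],[0,0,0],-1],[[0,0,0],[0,0,0],-1]]'
```

```text
time: 8.68
tool_pos: [491.4, 13.4, 66.8]
tcp_rot: [3.142, 0.0, 3.131]
contact_force: [-0.2, -0.6, -2.8]
grip_width: 11.9
finger_force: 30.0
```

```bash
python3 -m pendant '[[[0,0,-0.08],[0,0,0],-1],[[0,0,-0.08],[0,0,0],-1],[[0,0,-0.08],[0,0,0],-1],[[0,0,-0.08],[0,0,0],-1],[[0,0,-0.04],[0,0,0],-1],[[0,0,-0.02],[0,0,0],-1],[[0,0,0],[0,0,0],-1],[[0,0,0],[0,0,0],-1],[[0,0,0],[0,0,0],-1],[[0,0,0],[0,0,0],-1]]'
python3 - <<'E'
from plant import bot;o=bot.get_obs();print(o["moment"],o["contact_force"])
E
```

```text
time: 9.52
tool_pos: [491.4, 13.4, 55.5]
tcp_rot: [3.142, 0.0, 3.131]
contact_force: [0.1, 0.1, -3.2]
grip_width: 11.4
finger_force: 30.0
[0.07267722 0.02393888 0.02615819] [ 0.10596579  0.14521749 -3.22107022]
```

```bash
python3 -m pendant '[[[0.005,0.15,0],[0,0,-0.417],-1],[[0.013,0.149,0],[0,0,-0.417],-1],[[0.02,0.149,0],[0,0,-0.417],-1],[[0.028,0.147,0],[0,0,-0.417],-1],[[0.035,0.146,0],[0,0,-0.417],-1],[[0.042,0.144,0],[0,0,-0.417],-1],[[0.049,0.142,0],[0,0,-0.417],-1],[[0.056,0.139,0],[0,0,-0.417],-1],[[0.063,0.136,0],[0,0,-0.417],-1],[[0,0,0],[0,0,0],-1]]'
python3 - <<'E'
from plant import bot;o=bot.get_obs();print(o["moment"],o["contact_force"],o["tool_pos"],o["tcp_rot"])
E
```

```text
time: 10.35
tool_pos: [500.7, 52.6, 55.4]
tcp_rot: [-3.141, 0.0, 2.68]
contact_force: [-1.2, -1.7, -2.7]
grip_width: 11.6
finger_force: 30.0
[-0.34491307  0.06887592 -0.0752081 ] [-1.17447884 -1.72782219 -2.713846  ] [500.65525332  52.59216968  55.36840331] [-3.14123715e+00  1.46307663e-05  2.67977198e+00]
```

```bash
cat > arc.py <<'E'
import numpy as np,sys
t0,t1,n=float(sys.argv[1]),float(sys.argv[2]),int(sys.argv[3])
t=np.linspace(t0,t1,n+1);p=-90*np.c_[np.cos(t),np.sin(t)]
print(np.round(np.diff(p,axis=0)/30,3).tolist(),"rz",round((t1-t0)/n/.12,3),"end",p[-1]+[581.2,12.2])
E
python3 -m pendant '[[[-0.063,-0.136,0],[0,0,0.417],-1],[[-0.056,-0.139,0],[0,0,0.417],-1],[[0,0,0],[0,0,0],-1],[[0,0,0.1],[0,0,0],-1],[[0,0,0.2],[0,0,0],-1],[[0,0,0.2],[0,0,0],-1],[[0,0,0.2],[0,0,0],-1],[[0,0,0.15],[0,0,0],-1],[[0,0,0],[0,0,0],-1],[[0,0,0],[0,0,0],-1]]'
python3 arc.py -0.36 0.687 10; python3 arc.py 0.687 -0.48 20
python3 - <<'E'
from h import *;import pickle
s=bot.capture("side");u,v=map(int,proj("side",[560,12,70]))
cv2.imwrite("pics/c4.png",cv2.resize(s[v-45:v+45,u-60:u+60],(800,600),interpolation=cv2.INTER_CUBIC))
E
```

```text
time: 11.18
tool_pos: [497.3, 44.3, 81.3]
tcp_rot: [3.141, 0.001, 2.781]
contact_force: [0.9, -0.3, -3.5]
grip_width: 11.4
finger_force: 30.0
[[-0.095, -0.299], [-0.063, -0.308], [-0.031, -0.312], [0.002, -0.314], [0.035, -0.312], [0.067, -0.307], [0.099, -0.298], [0.13, -0.286], [0.159, -0.271], [0.186, -0.253]] rz 0.873 end [511.61630622 -44.87985249]
[[-0.107, 0.139], [-0.099, 0.145], [-0.09, 0.15], [-0.081, 0.155], [-0.072, 0.159], [-0.063, 0.163], [-0.053, 0.167], [-0.043, 0.17], [-0.033, 0.172], [-0.023, 0.173], [-0.013, 0.175], [-0.003, 0.175], [0.007, 0.175], [0.018, 0.174], [0.028, 0.173], [0.038, 0.171], [0.048, 0.168], [0.057, 0.165], [0.067, 0.162], [0.076, 0.158]] rz -0.486 end [501.37045695  53.7601258 ]
```

View pics/c4.png

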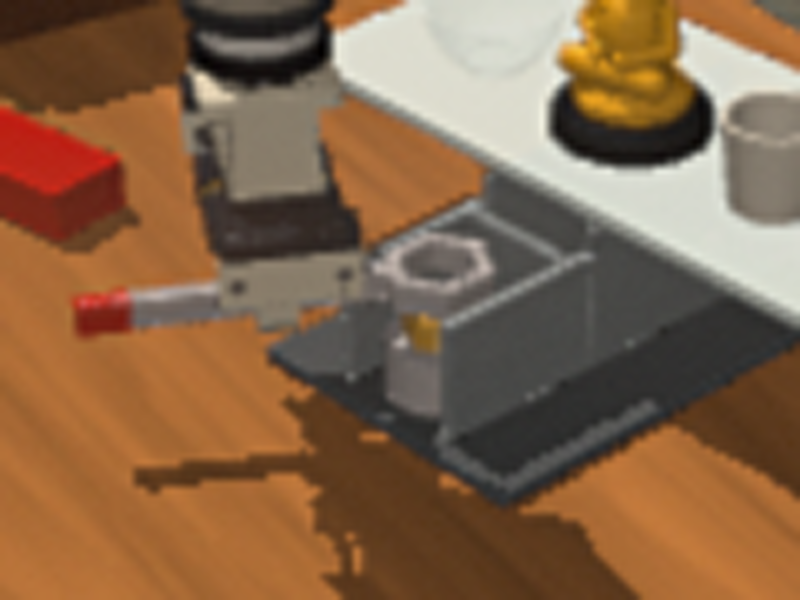

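The crop shows the wrench level with the ring lifted clear above the brass nut (around 430,330). Next I swing it back.

```bash
python3 -m pendant '[[[-0.095,-0.299,0],[0,0,0.873],-1],[[-0.063,-0.308,0],[0,0,0.873],-1],[[-0.031,-0.312,0],[0,0,0.873],-1],[[0.002,-0.314,0],[0,0,0.873],-1],[[0.035,-0.312,0],[0,0,0.873],-1],[[0.067,-0.307,0],[0,0,0.873],-1],[[0.099,-0.298,0],[0,0,0.873],-1],[[0.13,-0.286,0],[0,0,0.873],-1],[[0.159,-0.271,0],[0,0,0.873],-1],[[0.186,-0.253,0],[0,0,0.873],-1]]'
python3 -m pendant '[[[0,0,0],[0,0,0],-1],[[0,0,-0.1],[0,0,0],-1],[[0,0,-0.1],[0,0,0],-1],[[0,0,-0.08],[0,0,0],-1],[[0,0,-0.06],[0,0,0],-1],[[0,0,-0.05],[0,0,0],-1],[[0,0,-0.05],[0,0,0],-1],[[0,0,-0.04],[0,0,0],-1],[[0,0,0],[0,0,0],-1],[[0,0,0],[0,0,0],-1]]'
```

```text
time: 12.07
tool_pos: [511.4, -45.0, 80.4]
tcp_rot: [3.141, -0.001, -2.45]
contact_force: [-0.5, 0.1, -3.9]
grip_width: 11.8
finger_force: 30.0
time: 12.9
tool_pos: [511.4, -44.6, 66.4]
tcp_rot: [3.141, -0.0, -2.455]
contact_force: [-3.7, -1.8, -0.1]
grip_width: 11.6
finger_force: 30.0
```

```bash
cat > tail.py <<'E'
from h import *
c=bot.capture("wrist").astype(int);col=c[10:125,252:258].mean(1);r=np.where(col[:,2]-col[:,1]>80)[0]+10
o=[]
for v in(70,90):
    m=np.where(c[v,215:295,2]-c[v,215:295,1]>80)[0]+215;o.append((int(m.min()),int(m.max())))
print("tail rows",r.min(),r.max(),o)
q=bot.get_obs();print(q["tool_pos"].round(1),"th",round((q["tcp_rot"][2]%(2*np.pi))-np.pi,3),"F",q["contact_force"].round(1),"M",q["moment"].round(2))
E
python3 tail.py
python3 - <<'E'
import cv2;from h import *
c=cv2.imread("pics/w3.png").astype(int)
for v in(70,90):
    m=np.where(c[v,215:295,2]-c[v,215:295,1]>80)[0]+215;print(m.min(),m.max())
E
```

```text
tail rows 41 104 [(240, 268), (240, 268)]
[511.4 -44.6  66.4] th 0.687 F [-3.3 -1.9 -0.1] M [0.04 0.36 0.12]
240 269
240 269
```

```bash
python3 -m pendant '[[[0,0,0.2],[0,0,0],-1],[[0,0,0.2],[0,0,0],-1],[[0.1,-0.11,0],[0,0,0.39],-1],[[0.093,-0.107,0],[-0.23,0.23,0.39],-1],[[0,0,0],[0,0,0],-1],[[0,0,-0.1],[0,0,0],-1],[[0,0,-0.1],[0,0,0],-1],[[0,0,-0.07],[0,0,0],-1],[[0,0,-0.04],[0,0,0],-1],[[0,0,0],[0,0,0],-1]]'; python3 tail.py
```

```text
time: 13.78
tool_pos: [517.1, -51.1, 68.7]
tcp_rot: [-3.142, -0.039, -2.362]
contact_force: [-0.3, -0.6, -4.5]
grip_width: 11.7
finger_force: 30.0
tail rows 41 44 [(240, 269), (240, 269)]
[517.3 -51.1  68.9] th 0.78 F [-1.1 -0.4 -4.2] M [ 0.07 -0.02 -0.01]
```

```bash
python3 -m pendant '[[[0,0,-0.05],[0,0,0],-1],[[0,0,-0.05],[0,0,0],-1],[[0,0,-0.05],[0,0,0],-1],[[0,0,-0.05],[0,0,0],-1],[[0,0,-0.03],[0,0,0],-1],[[0,0,-0.03],[0,0,0],-1],[[0,0,0],[0,0,0],-1],[[0,0,0],[0,0,0],-1],[[0,0,0],[0,0,0],-1],[[0,0,0],[0,0,0],-1]]'; python3 tail.py
```

```text
time: 14.67
tool_pos: [517.6, -51.1, 61.4]
tcp_rot: [-3.14, -0.039, -2.361]
contact_force: [-0.2, -0.6, -3.7]
grip_width: 11.6
finger_force: 30.0
tail rows 41 44 [(240, 269), (240, 269)]
[517.6 -51.1  61.4] th 0.78 F [ 0.2 -0.5 -3.8] M [0.08 0.02 0.  ]
```

```bash
python3 arc.py 0.78 -0.49 20;python3 -m pendant '[[[0,0,-0.05],[0,0,0],-1],[[0,0,-0.05],[0,0,0],-1],[[0,0,-0.03],[0,0,0],-1],[[0,0,-0.03],[0,0,0],-1],[[0,0,-0.02],[0,0,0],-1],[[0,0,0],[0,0,0],-1],[[0,0,0],[0,0,0],-1],[[0,0,0],[0,0,0],-1],[[0,0,0],[0,0,0],-1],[[0,0,0],[0,0,0],-1]]'; python3 tail.py
```

```text
[[-0.13, 0.14], [-0.12, 0.148], [-0.111, 0.155], [-0.101, 0.162], [-0.09, 0.168], [-0.08, 0.173], [-0.068, 0.178], [-0.057, 0.182], [-0.045, 0.185], [-0.033, 0.188], [-0.022, 0.189], [-0.009, 0.19], [0.003, 0.19], [0.015, 0.19], [0.027, 0.189], [0.039, 0.187], [0.05, 0.184], [0.062, 0.18], [0.073, 0.176], [0.084, 0.171]] rz -0.529 end [501.79004273  54.55632994]
time: 15.55
tool_pos: [517.6, -51.1, 56.0]
tcp_rot: [-3.14, -0.039, -2.361]
contact_force: [0.0, -0.1, -2.8]
grip_width: 11.8
finger_force: 30.0
tail rows 41 104 [(240, 269), (240, 269)]
[517.5 -51.1  56. ] th 0.781 F [ 0.5 -0.1 -3.3] M [0.11 0.05 0.05]
```

```bash
python3 -m pendant '[[[-0.13,0.14,0],[0,0,-0.529],-1],[[-0.12,0.148,0],[0,0,-0.529],-1],[[-0.111,0.155,0],[0,0,-0.529],-1],[[-0.101,0.162,0],[0,0,-0.529],-1],[[-0.09,0.168,0],[0,0,-0.529],-1],[[-0.08,0.173,0],[0,0,-0.529],-1],[[-0.068,0.178,0],[0,0,-0.529],-1],[[-0.057,0.182,0],[0,0,-0.529],-1],[[-0.045,0.185,0],[0,0,-0.529],-1],[[-0.033,0.188,0],[0,0,-0.529],-1]]'; python3 tail.py
```

```text
time: 16.43
tool_pos: [492.0, -1.2, 55.9]
tcp_rot: [-3.14, -0.04, -2.999]
contact_force: [-1.7, -4.7, -4.3]
grip_width: 11.8
finger_force: 30.0
tail rows 41 44 [(240, 269), (240, 269)]
[ 4.918e+02 -3.000e-01  5.590e+01] th 0.139 F [-2.9 -2.6 -3.6] M [-0.57  0.32 -0.07]
```

```bash
python3 -m pendant '[[[-0.022,0.189,0],[0,0,-0.529],-1],[[-0.009,0.19,0],[0,0,-0.529],-1],[[0.003,0.19,0],[0,0,-0.529],-1],[[0.015,0.19,0],[0,0,-0.529],-1],[[0.027,0.189,0],[0,0,-0.529],-1],[[0.039,0.187,0],[0,0,-0.529],-1],[[0.05,0.184,0],[0,0,-0.529],-1],[[0.062,0.18,0],[0,0,-0.529],-1],[[0.073,0.176,0],[0,0,-0.529],-1],[[0.084,0.171,0],[0,0,-0.529],-1]]'; python3 tail.py
```

```text
time: 17.32
tool_pos: [501.6, 54.4, 55.8]
tcp_rot: [-3.139, -0.04, 2.651]
contact_force: [-1.3, -2.9, -3.5]
grip_width: 11.8
finger_force: 30.0
tail rows 41 83 [(239, 268), (240, 268)]
[502.   55.2  55.8] th -0.494 F [-2.1 -2.1 -4.4] M [-0.4   0.27 -0.04]
```

```bash
python3 arc.py -0.49 -0.29 4; python3 arc.py -0.29 0.757 10
```

```text
[[-0.067, -0.134], [-0.06, -0.137], [-0.054, -0.14], [-0.046, -0.143]] rz 0.417 end [494.9580512   37.93570026]
[[-0.074, -0.305], [-0.042, -0.311], [-0.009, -0.314], [0.024, -0.313], [0.057, -0.309], [0.089, -0.301], [0.12, -0.29], [0.149, -0.276], [0.177, -0.259], [0.203, -0.239]] rz 0.872 end [515.77904408 -49.60694562]
```

```bash
python3 -m pendant '[[[-0.067,-0.134,0],[0,0,0.417],-1],[[-0.06,-0.137,0],[0,0,0.417],-1],[[-0.054,-0.14,0],[0,0,0.417],-1],[[-0.046,-0.143,0],[0,0,0.417],-1],[[0,0,0.1],[0,0,0],-1],[[0,0,0.2],[0,0,0],-1],[[0,0,0.2],[0,0,0],-1],[[0,0,0.2],[0,0,0],-1],[[0,0,0.14],[0,0,0],-1],[[0,0,0],[0,0,0],-1]]'; python3 tail.py
python3 -m pendant '[[[-0.074,-0.305,0],[0,0,0.872],-1],[[-0.042,-0.311,0],[0,0,0.872],-1],[[-0.009,-0.314,0],[0,0,0.872],-1],[[0.024,-0.313,0],[0,0,0.872],-1],[[0.057,-0.309,0],[0,0,0.872],-1],[[0.089,-0.301,0],[0,0,0.872],-1],[[0.12,-0.29,0],[0,0,0.872],-1],[[0.149,-0.276,0],[0,0,0.872],-1],[[0.177,-0.259,0],[0,0,0.872],-1],[[0.203,-0.239,0],[0,0,0.872],-1]]'; python3 tail.py
```

```text
time: 18.2
tool_pos: [496.1, 38.1, 82.5]
tcp_rot: [-3.141, -0.037, 2.853]
contact_force: [-0.5, 0.8, -4.1]
grip_width: 11.8
finger_force: 30.0
tail rows 41 44 [(240, 269), (240, 269)]
[495.8  38.1  81.9] th -0.289 F [-0.4 -0.2 -3.1] M [ 0.04 -0.05 -0.  ]
time: 19.08
tool_pos: [516.0, -49.9, 80.8]
tcp_rot: [-3.141, -0.039, -2.379]
contact_force: [-1.2, 0.2, -3.4]
grip_width: 11.6
finger_force: 30.0
tail rows 41 44 [(240, 269), (240, 269)]
[517.5 -51.1  81.1] th 0.768 F [ 3.1 -2.  -3.9] M [ 0.02 -0.16 -0.03]
```

```bash
python3 -m pendant '[[[0,0,0],[0,0,0],-1],[[0,0,-0.1],[0,0,0],-1],[[0,0,-0.1],[0,0,0],-1],[[0,0,-0.08],[0,0,0],-1],[[0,0,-0.06],[0,0,0],-1],[[0,0,-0.04],[0,0,0],-1],[[0,0,-0.04],[0,0,0],-1],[[0,0,0],[0,0,0],-1],[[0,0,0],[0,0,0],-1],[[0,0,0],[0,0,0],-1]]'; python3 tail.py
```

```text
time: 19.97
tool_pos: [516.2, -49.5, 68.6]
tcp_rot: [-3.14, -0.039, -2.384]
contact_force: [0.5, -0.3, -4.5]
grip_width: 11.8
finger_force: 30.0
tail rows 41 105 [(240, 269), (240, 269)]
[516.2 -49.5  68.7] th 0.757 F [ 0.1  0.1 -3.8] M [ 0.07  0.02 -0.03]
```

Clear so far. I'll keep lowering in two steps.

```bash
python3 -m pendant '[[[0,0,-0.05],[0,0,0],-1],[[0,0,-0.05],[0,0,0],-1],[[0,0,-0.05],[0,0,0],-1],[[0,0,-0.03],[0,0,0],-1],[[0,0,0],[0,0,0],-1],[[0,0,0],[0,0,0],-1],[[0,0,-0.05],[0,0,0],-1],[[0,0,-0.05],[0,0,0],-1],[[0,0,0],[0,0,0],-1],[[0,0,0],[0,0,0],-1]]'; python3 tail.py; python3 arc.py 0.757 0.457 5; python3 arc.py 0.457 -0.443 30
```

```text
time: 20.85
tool_pos: [516.0, -49.5, 60.0]
tcp_rot: [-3.141, -0.039, -2.384]
contact_force: [-0.4, 0.9, -4.1]
grip_width: 12.0
finger_force: 30.0
tail rows 41 105 [(240, 269), (240, 269)]
[516.1 -49.5  60.1] th 0.757 F [-0.6 -0.1 -3.6] M [ 0.13  0.01 -0.01]
[[-0.12, 0.134], [-0.111, 0.141], [-0.103, 0.148], [-0.094, 0.154], [-0.084, 0.159]] rz -0.5 end [500.43577231 -27.51321602]
[[-0.038, 0.081], [-0.036, 0.082], [-0.034, 0.084], [-0.031, 0.084], [-0.028, 0.085], [-0.026, 0.086], [-0.023, 0.087], [-0.021, 0.088], [-0.018, 0.088], [-0.015, 0.089], [-0.013, 0.089], [-0.01, 0.089], [-0.007, 0.09], [-0.005, 0.09], [-0.002, 0.09], [0.001, 0.09], [0.003, 0.09], [0.006, 0.09], [0.009, 0.09], [0.011, 0.089], [0.014, 0.089], [0.017, 0.088], [0.019, 0.088], [0.022, 0.087], [0.025, 0.087], [0.027, 0.086], [0.03, 0.085], [0.032, 0.084], [0.035, 0.083], [0.037, 0.082]] rz -0.25 end [499.88772022  50.77866193]
```

```bash
python3 -m pendant '[[[-0.12,0.134,-0.05],[0,0,-0.5],-1],[[-0.111,0.141,-0.05],[0,0,-0.5],-1],[[-0.103,0.148,-0.03],[0,0,-0.5],-1],[[-0.094,0.154,0],[0,0,-0.5],-1],[[-0.084,0.159,0],[0,0,-0.5],-1],[[-0.038,0.081,0],[0,0,-0.25],-1],[[-0.036,0.082,0],[0,0,-0.25],-1],[[-0.034,0.084,0],[0,0,-0.25],-1],[[0,0,0],[0,0,0],-1],[[0,0,0],[0,0,0],-1]]'
cat > tq.py <<'E'
from h import *
q=bot.get_obs();t=q["tool_pos"];F=q["contact_force"];th=(q["tcp_rot"][2]%(2*np.pi))-np.pi
tan=np.array([np.sin(th),-np.cos(th)])
print("t",q["time"].round(2),t.round(2),"th",th.round(4),"Ftan",round(F[:2]@tan,2),"Frad",round(F[:2]@[np.cos(th),np.sin(th)],2),"M",q["moment"].round(2),"Tz",round((np.cross((t[:2]-[581.2,12.2])/1e3,F[:2])+0*q["moment"][2]).item(),3))
E
python3 tq.py
```

```text
time: 21.73
tool_pos: [497.1, -20.6, 56.3]
tcp_rot: [-3.14, -0.04, -2.773]
contact_force: [-2.5, -4.2, -2.3]
grip_width: 11.6
finger_force: 30.0Traceback (most recent call last):
  File "tq.py", line 4, in <module>
    print("t",q["time"].round(2),t.round(2),"th",th.round(4),"Ftan",round(F[:2]@tan,2),"Frad",round(F[:2]@[np.cos(th),np.sin(th)],2),"M",q["moment"].round(2),"Tz",round((np.cross((t[:2]-[581.2,12.2])/1e3,F[:2])+0*q["moment"][2]).item(),3))
              ^^^^^^^^^^^^^^^
AttributeError: 'float' object has no attribute 'round'
```

```bash
sed -i 's/q\["time"\].round(2)/round(q["time"],2)/;s/th.round(4)/round(th,4)/;s/round((np.cross.*$/)/;s/,"Tz",)/)/' tq.py
python3 -m pendant '[[[-0.004,0.011,0],[0,0,-0.033],-1],[[-0.004,0.011,0],[0,0,-0.033],-1],[[-0.004,0.011,0],[0,0,-0.033],-1],[[-0.004,0.011,0],[0,0,-0.033],-1],[[-0.004,0.011,0],[0,0,-0.033],-1],[[-0.004,0.011,0],[0,0,-0.033],-1],[[0,0,0],[0,0,0],-1],[[0,0,0],[0,0,0],-1],[[0,0,0],[0,0,0],-1],[[0,0,0],[0,0,0],-1]]';python3 tq.py
python3 -m pendant '[[[-0.004,0.011,0],[0,0,-0.033],-1],[[-0.004,0.011,0],[0,0,-0.033],-1],[[-0.004,0.011,0],[0,0,-0.033],-1],[[-0.004,0.011,0],[0,0,-0.033],-1],[[-0.004,0.011,0],[0,0,-0.033],-1],[[-0.004,0.011,0],[0,0,-0.033],-1],[[0,0,0],[0,0,0],-1],[[0,0,0],[0,0,0],-1],[[0,0,0],[0,0,0],-1],[[0,0,0],[0,0,0],-1]]';python3 tq.py
```

```text
time: 22.57
tool_pos: [496.4, -18.8, 56.3]
tcp_rot: [-3.14, -0.04, -2.797]
contact_force: [-2.6, -4.3, -2.9]
grip_width: 12.0
finger_force: 30.0
t 22.57 [496.4  -18.8   56.28] th 0.3448 Ftan 3.18 Frad -3.9 M [-0.7   0.33 -0.04]
time: 23.4
tool_pos: [495.7, -16.8, 56.3]
tcp_rot: [-3.14, -0.04, -2.821]
contact_force: [-2.9, -5.6, -2.2]
grip_width: 11.7
finger_force: 30.0
t 23.4 [495.71 -16.79  56.28] th 0.3211 Ftan 4.37 Frad -4.46 M [-0.68  0.29  0.05]
```

```bash
cat >> tq.py <<'E'
import sys
sys.exit(int(F[:2]@tan>5.5))
E
python3 -m pendant '[[[-0.003,0.0097,0],[0,0,-0.028],-1],[[-0.003,0.0097,0],[0,0,-0.028],-1],[[-0.003,0.0097,0],[0,0,-0.028],-1],[[-0.003,0.0097,0],[0,0,-0.028],-1],[[-0.003,0.0097,0],[0,0,-0.028],-1],[[0,0,0],[0,0,0],-1],[[0,0,0],[0,0,0],-1],[[0,0,0],[0,0,0],-1],[[0,0,0],[0,0,0],-1],[[0,0,0],[0,0,0],-1]]' >/dev/null; python3 tq.py &&
python3 -m pendant '[[[-0.003,0.0097,0],[0,0,-0.028],-1],[[-0.003,0.0097,0],[0,0,-0.028],-1],[[-0.003,0.0097,0],[0,0,-0.028],-1],[[-0.003,0.0097,0],[0,0,-0.028],-1],[[-0.003,0.0097,0],[0,0,-0.028],-1],[[0,0,0],[0,0,0],-1],[[0,0,0],[0,0,0],-1],[[0,0,0],[0,0,0],-1],[[0,0,0],[0,0,0],-1],[[0,0,0],[0,0,0],-1]]' >/dev/null && python3 tq.py &&
python3 -m pendant '[[[-0.0027,0.0098,0],[0,0,-0.028],-1],[[-0.0027,0.0098,0],[0,0,-0.028],-1],[[-0.0027,0.0098,0],[0,0,-0.028],-1],[[-0.0027,0.0098,0],[0,0,-0.028],-1],[[-0.0027,0.0098,0],[0,0,-0.028],-1],[[0,0,0],[0,0,0],-1],[[0,0,0],[0,0,0],-1],[[0,0,0],[0,0,0],-1],[[0,0,0],[0,0,0],-1],[[0,0,0],[0,0,0],-1]]' >/dev/null && python3 tq.py &&
python3 -m pendant '[[[-0.0025,0.0098,0],[0,0,-0.028],-1],[[-0.0025,0.0098,0],[0,0,-0.028],-1],[[-0.0025,0.0098,0],[0,0,-0.028],-1],[[-0.0025,0.0098,0],[0,0,-0.028],-1],[[-0.0025,0.0098,0],[0,0,-0.028],-1],[[0,0,0],[0,0,0],-1],[[0,0,0],[0,0,0],-1],[[0,0,0],[0,0,0],-1],[[0,0,0],[0,0,0],-1],[[0,0,0],[0,0,0],-1]]' >/dev/null && python3 tq.py
```

```text
t 24.23 [495.2  -15.35  56.25] th 0.3042 Ftan 3.36 Frad -2.94 M [-0.67  0.3   0.03]
t 25.07 [494.76 -13.87  56.26] th 0.2874 Ftan 3.13 Frad -4.54 M [-0.61  0.35 -0.02]
t 25.9 [494.36 -12.39  56.27] th 0.2706 Ftan 3.19 Frad -4.44 M [-0.7   0.31  0.05]
t 26.73 [493.95 -10.9   56.26] th 0.2538 Ftan 4.03 Frad -3.7 M [-0.6   0.37 -0.03]
```

```bash
python3 -m pendant '[[[-0.0024,0.0098,0],[0,0,-0.028],-1],[[-0.0024,0.0098,0],[0,0,-0.028],-1],[[-0.0024,0.0098,0],[0,0,-0.028],-1],[[-0.0024,0.0098,0],[0,0,-0.028],-1],[[-0.0024,0.0098,0],[0,0,-0.028],-1],[[0,0,0],[0,0,0],-1],[[0,0,0],[0,0,0],-1],[[0,0,0],[0,0,0],-1],[[0,0,0],[0,0,0],-1],[[0,0,0],[0,0,0],-1]]' >/dev/null; python3 tq.py &&
python3 -m pendant '[[[-0.0022,0.0098,0],[0,0,-0.028],-1],[[-0.0022,0.0098,0],[0,0,-0.028],-1],[[-0.0022,0.0098,0],[0,0,-0.028],-1],[[-0.0022,0.0098,0],[0,0,-0.028],-1],[[-0.0022,0.0098,0],[0,0,-0.028],-1],[[0,0,0],[0,0,0],-1],[[0,0,0],[0,0,0],-1],[[0,0,0],[0,0,0],-1],[[0,0,0],[0,0,0],-1],[[0,0,0],[0,0,0],-1]]' >/dev/null && python3 tq.py &&
python3 -m pendant '[[[-0.002,0.0099,0],[0,0,-0.028],-1],[[-0.002,0.0099,0],[0,0,-0.028],-1],[[-0.002,0.0099,0],[0,0,-0.028],-1],[[-0.002,0.0099,0],[0,0,-0.028],-1],[[-0.002,0.0099,0],[0,0,-0.028],-1],[[0,0,0],[0,0,0],-1],[[0,0,0],[0,0,0],-1],[[0,0,0],[0,0,0],-1],[[0,0,0],[0,0,0],-1],[[0,0,0],[0,0,0],-1]]' >/dev/null && python3 tq.py &&
python3 -m pendant '[[[-0.0019,0.0099,0],[0,0,-0.028],-1],[[-0.0019,0.0099,0],[0,0,-0.028],-1],[[-0.0019,0.0099,0],[0,0,-0.028],-1],[[-0.0019,0.0099,0],[0,0,-0.028],-1],[[-0.0019,0.0099,0],[0,0,-0.028],-1],[[0,0,0],[0,0,0],-1],[[0,0,0],[0,0,0],-1],[[0,0,0],[0,0,0],-1],[[0,0,0],[0,0,0],-1],[[0,0,0],[0,0,0],-1]]' >/dev/null && python3 tq.py &&
python3 -m pendant '[[[-0.0017,0.0099,0],[0,0,-0.028],-1],[[-0.0017,0.0099,0],[0,0,-0.028],-1],[[-0.0017,0.0099,0],[0,0,-0.028],-1],[[-0.0017,0.0099,0],[0,0,-0.028],-1],[[-0.0017,0.0099,0],[0,0,-0.028],-1],[[0,0,0],[0,0,0],-1],[[0,0,0],[0,0,0],-1],[[0,0,0],[0,0,0],-1],[[0,0,0],[0,0,0],-1],[[0,0,0],[0,0,0],-1]]' >/dev/null && python3 tq.py
```

```text
t 27.57 [493.58  -9.43  56.25] th 0.237 Ftan 4.13 Frad -2.12 M [-0.67  0.34  0.  ]
t 28.4 [493.25  -7.94  56.25] th 0.2202 Ftan 3.2 Frad -2.49 M [-0.67  0.29  0.01]
t 29.23 [492.9   -6.44  56.23] th 0.2034 Ftan 3.29 Frad -4.08 M [-0.65  0.38  0.02]
t 30.07 [492.61  -4.91  56.26] th 0.1866 Ftan 4.08 Frad -3.25 M [-0.7   0.34 -0.03]
t 30.9 [492.34  -3.45  56.26] th 0.1698 Ftan 3.18 Frad -3.99 M [-0.63  0.37 -0.05]
```

```bash
python3 -m pendant '[[[-0.0016,0.01,0],[0,0,-0.028],-1],[[-0.0016,0.01,0],[0,0,-0.028],-1],[[-0.0016,0.01,0],[0,0,-0.028],-1],[[-0.0016,0.01,0],[0,0,-0.028],-1],[[-0.0016,0.01,0],[0,0,-0.028],-1],[[0,0,0],[0,0,0],-1],[[0,0,0],[0,0,0],-1],[[0,0,0],[0,0,0],-1],[[0,0,0],[0,0,0],-1],[[0,0,0],[0,0,0],-1]]' >/dev/null; python3 tq.py &&
python3 -m pendant '[[[-0.0014,0.01,0],[0,0,-0.028],-1],[[-0.0014,0.01,0],[0,0,-0.028],-1],[[-0.0014,0.01,0],[0,0,-0.028],-1],[[-0.0014,0.01,0],[0,0,-0.028],-1],[[-0.0014,0.01,0],[0,0,-0.028],-1],[[0,0,0],[0,0,0],-1],[[0,0,0],[0,0,0],-1],[[0,0,0],[0,0,0],-1],[[0,0,0],[0,0,0],-1],[[0,0,0],[0,0,0],-1]]' >/dev/null && python3 tq.py &&
python3 -m pendant '[[[-0.0013,0.01,0],[0,0,-0.028],-1],[[-0.0013,0.01,0],[0,0,-0.028],-1],[[-0.0013,0.01,0],[0,0,-0.028],-1],[[-0.0013,0.01,0],[0,0,-0.028],-1],[[-0.0013,0.01,0],[0,0,-0.028],-1],[[0,0,0],[0,0,0],-1],[[0,0,0],[0,0,0],-1],[[0,0,0],[0,0,0],-1],[[0,0,0],[0,0,0],-1],[[0,0,0],[0,0,0],-1]]' >/dev/null && python3 tq.py &&
python3 -m pendant '[[[-0.0011,0.01,0],[0,0,-0.028],-1],[[-0.0011,0.01,0],[0,0,-0.028],-1],[[-0.0011,0.01,0],[0,0,-0.028],-1],[[-0.0011,0.01,0],[0,0,-0.028],-1],[[-0.0011,0.01,0],[0,0,-0.028],-1],[[0,0,0],[0,0,0],-1],[[0,0,0],[0,0,0],-1],[[0,0,0],[0,0,0],-1],[[0,0,0],[0,0,0],-1],[[0,0,0],[0,0,0],-1]]' >/dev/null && python3 tq.py &&
python3 -m pendant '[[[-0.001,0.01,0],[0,0,-0.028],-1],[[-0.001,0.01,0],[0,0,-0.028],-1],[[-0.001,0.01,0],[0,0,-0.028],-1],[[-0.001,0.01,0],[0,0,-0.028],-1],[[-0.001,0.01,0],[0,0,-0.028],-1],[[0,0,0],[0,0,0],-1],[[0,0,0],[0,0,0],-1],[[0,0,0],[0,0,0],-1],[[0,0,0],[0,0,0],-1],[[0,0,0],[0,0,0],-1]]' >/dev/null && python3 tq.py &&
python3 -m pendant '[[[-0.0008,0.01,0],[0,0,-0.028],-1],[[-0.0008,0.01,0],[0,0,-0.028],-1],[[-0.0008,0.01,0],[0,0,-0.028],-1],[[-0.0008,0.01,0],[0,0,-0.028],-1],[[-0.0008,0.01,0],[0,0,-0.028],-1],[[0,0,0],[0,0,0],-1],[[0,0,0],[0,0,0],-1],[[0,0,0],[0,0,0],-1],[[0,0,0],[0,0,0],-1],[[0,0,0],[0,0,0],-1]]' >/dev/null && python3 tq.py
```

```text
t 31.73 [492.12  -1.94  56.25] th 0.153 Ftan 3.62 Frad -3.07 M [-0.62  0.35 -0.02]
t 32.57 [ 4.9188e+02 -4.4000e-01  5.6260e+01] th 0.1362 Ftan 4.13 Frad -3.97 M [-0.63  0.42 -0.06]
t 33.4 [491.7    1.08  56.24] th 0.1194 Ftan 5.48 Frad -3.06 M [-0.61  0.34 -0.  ]
t 34.23 [491.53   2.58  56.25] th 0.1026 Ftan 4.57 Frad -4.14 M [-0.62  0.32  0.  ]
t 35.07 [491.37   4.12  56.22] th 0.0858 Ftan 3.95 Frad -4.27 M [-0.6   0.35 -0.01]
t 35.9 [491.27   5.65  56.23] th 0.069 Ftan 4.28 Frad -3.5 M [-0.57  0.4   0.02]
```

```bash
python3 -m pendant '[[[-0.0006,0.01,0],[0,0,-0.028],-1],[[-0.0006,0.01,0],[0,0,-0.028],-1],[[-0.0006,0.01,0],[0,0,-0.028],-1],[[-0.0006,0.01,0],[0,0,-0.028],-1],[[-0.0006,0.01,0],[0,0,-0.028],-1],[[0,0,0],[0,0,0],-1],[[0,0,0],[0,0,0],-1],[[0,0,0],[0,0,0],-1],[[0,0,0],[0,0,0],-1],[[0,0,0],[0,0,0],-1]]' >/dev/null; python3 tq.py &&
python3 -m pendant '[[[-0.0004,0.01,0],[0,0,-0.028],-1],[[-0.0004,0.01,0],[0,0,-0.028],-1],[[-0.0004,0.01,0],[0,0,-0.028],-1],[[-0.0004,0.01,0],[0,0,-0.028],-1],[[-0.0004,0.01,0],[0,0,-0.028],-1],[[0,0,0],[0,0,0],-1],[[0,0,0],[0,0,0],-1],[[0,0,0],[0,0,0],-1],[[0,0,0],[0,0,0],-1],[[0,0,0],[0,0,0],-1]]' >/dev/null && python3 tq.py &&
python3 -m pendant '[[[-0.0003,0.01,0],[0,0,-0.028],-1],[[-0.0003,0.01,0],[0,0,-0.028],-1],[[-0.0003,0.01,0],[0,0,-0.028],-1],[[-0.0003,0.01,0],[0,0,-0.028],-1],[[-0.0003,0.01,0],[0,0,-0.028],-1],[[0,0,0],[0,0,0],-1],[[0,0,0],[0,0,0],-1],[[0,0,0],[0,0,0],-1],[[0,0,0],[0,0,0],-1],[[0,0,0],[0,0,0],-1]]' >/dev/null && python3 tq.py &&
python3 -m pendant '[[[-0.0001,0.01,0],[0,0,-0.028],-1],[[-0.0001,0.01,0],[0,0,-0.028],-1],[[-0.0001,0.01,0],[0,0,-0.028],-1],[[-0.0001,0.01,0],[0,0,-0.028],-1],[[-0.0001,0.01,0],[0,0,-0.028],-1],[[0,0,0],[0,0,0],-1],[[0,0,0],[0,0,0],-1],[[0,0,0],[0,0,0],-1],[[0,0,0],[0,0,0],-1],[[0,0,0],[0,0,0],-1]]' >/dev/null && python3 tq.py &&
python3 -m pendant '[[[0,0.01,0],[0,0,-0.028],-1],[[0,0.01,0],[0,0,-0.028],-1],[[0,0.01,0],[0,0,-0.028],-1],[[0,0.01,0],[0,0,-0.028],-1],[[0,0.01,0],[0,0,-0.028],-1],[[0,0,0],[0,0,0],-1],[[0,0,0],[0,0,0],-1],[[0,0,0],[0,0,0],-1],[[0,0,0],[0,0,0],-1],[[0,0,0],[0,0,0],-1]]' >/dev/null && python3 tq.py &&
python3 -m pendant '[[[0.0002,0.01,0],[0,0,-0.028],-1],[[0.0002,0.01,0],[0,0,-0.028],-1],[[0.0002,0.01,0],[0,0,-0.028],-1],[[0.0002,0.01,0],[0,0,-0.028],-1],[[0.0002,0.01,0],[0,0,-0.028],-1],[[0,0,0],[0,0,0],-1],[[0,0,0],[0,0,0],-1],[[0,0,0],[0,0,0],-1],[[0,0,0],[0,0,0],-1],[[0,0,0],[0,0,0],-1]]' >/dev/null && python3 tq.py
```

```text
t 36.73 [491.14   7.17  56.23] th 0.0522 Ftan 2.82 Frad -2.34 M [-0.58  0.33 -0.01]
t 37.57 [491.08   8.71  56.2 ] th 0.0353 Ftan 4.46 Frad -2.98 M [-0.6   0.39  0.04]
t 38.4 [491.02  10.24  56.18] th 0.0186 Ftan 5.34 Frad -3.98 M [-0.65  0.35  0.03]
t 39.23 [491.03  11.76  56.21] th 0.0017 Ftan 3.2 Frad -2.84 M [-0.63  0.37  0.04]
t 40.07 [491.02  13.29  56.18] th -0.0151 Ftan 3.66 Frad -2.8 M [-0.55  0.39  0.04]
t 40.9 [491.07  14.83  56.18] th -0.0319 Ftan 4.37 Frad -3.79 M [-0.59  0.4  -0.04]
```

```bash
python3 -m pendant '[[[0.0004,0.01,0],[0,0,-0.028],-1],[[0.0004,0.01,0],[0,0,-0.028],-1],[[0.0004,0.01,0],[0,0,-0.028],-1],[[0.0004,0.01,0],[0,0,-0.028],-1],[[0.0004,0.01,0],[0,0,-0.028],-1],[[0,0,0],[0,0,0],-1],[[0,0,0],[0,0,0],-1],[[0,0,0],[0,0,0],-1],[[0,0,0],[0,0,0],-1],[[0,0,0],[0,0,0],-1]]' >/dev/null; python3 tq.py &&
python3 -m pendant '[[[0.0006,0.01,0],[0,0,-0.028],-1],[[0.0006,0.01,0],[0,0,-0.028],-1],[[0.0006,0.01,0],[0,0,-0.028],-1],[[0.0006,0.01,0],[0,0,-0.028],-1],[[0.0006,0.01,0],[0,0,-0.028],-1],[[0,0,0],[0,0,0],-1],[[0,0,0],[0,0,0],-1],[[0,0,0],[0,0,0],-1],[[0,0,0],[0,0,0],-1],[[0,0,0],[0,0,0],-1]]' >/dev/null && python3 tq.py &&
python3 -m pendant '[[[0.0007,0.01,0],[0,0,-0.028],-1],[[0.0007,0.01,0],[0,0,-0.028],-1],[[0.0007,0.01,0],[0,0,-0.028],-1],[[0.0007,0.01,0],[0,0,-0.028],-1],[[0.0007,0.01,0],[0,0,-0.028],-1],[[0,0,0],[0,0,0],-1],[[0,0,0],[0,0,0],-1],[[0,0,0],[0,0,0],-1],[[0,0,0],[0,0,0],-1],[[0,0,0],[0,0,0],-1]]' >/dev/null && python3 tq.py &&
python3 -m pendant '[[[0.0009,0.01,0],[0,0,-0.028],-1],[[0.0009,0.01,0],[0,0,-0.028],-1],[[0.0009,0.01,0],[0,0,-0.028],-1],[[0.0009,0.01,0],[0,0,-0.028],-1],[[0.0009,0.01,0],[0,0,-0.028],-1],[[0,0,0],[0,0,0],-1],[[0,0,0],[0,0,0],-1],[[0,0,0],[0,0,0],-1],[[0,0,0],[0,0,0],-1],[[0,0,0],[0,0,0],-1]]' >/dev/null && python3 tq.py &&
python3 -m pendant '[[[0.001,0.01,0],[0,0,-0.028],-1],[[0.001,0.01,0],[0,0,-0.028],-1],[[0.001,0.01,0],[0,0,-0.028],-1],[[0.001,0.01,0],[0,0,-0.028],-1],[[0.001,0.01,0],[0,0,-0.028],-1],[[0,0,0],[0,0,0],-1],[[0,0,0],[0,0,0],-1],[[0,0,0],[0,0,0],-1],[[0,0,0],[0,0,0],-1],[[0,0,0],[0,0,0],-1]]' >/dev/null && python3 tq.py
```

```text
t 41.73 [491.14  16.37  56.19] th -0.0488 Ftan 4.2 Frad -2.56 M [-0.61  0.44 -0.01]
t 42.57 [491.24  17.87  56.19] th -0.0656 Ftan 3.6 Frad -3.33 M [-0.6   0.4  -0.05]
t 43.4 [491.34  19.42  56.19] th -0.0825 Ftan 4.74 Frad -3.48 M [-0.59  0.39 -0.01]
t 44.23 [491.46  20.8   56.18] th -0.099 Ftan 4.9 Frad -3.25 M [-0.66  0.47  0.06]
t 45.07 [491.6   22.07  56.17] th -0.1156 Ftan 6.18 Frad -3.34 M [-0.88  0.52  0.14]
```

```bash
python3 -m pendant '[[[0,0.004,0],[0,0,-0.01],-1],[[0,0.003,0],[0,0,-0.01],-1],[[0,0,0],[0,0,0],-1],[[0,0,0],[0,0,0],-1],[[0,0,0],[0,0,0],-1],[[0,0,0],[0,0,0],-1],[[0,0,0],[0,0,0],-1],[[0,0,0],[0,0,0],-1],[[0,0,0],[0,0,0],-1],[[0,0,0],[0,0,0],-1]]' >/dev/null; python3 tq.py; python3 arc.py -0.117 0.09 4
```

```text
t 45.9 [491.64  22.24  56.17] th -0.118 Ftan 6.47 Frad -3.6 M [-0.91  0.45  0.21]
[[-0.014, -0.155], [-0.006, -0.155], [0.002, -0.155], [0.01, -0.155]] rz 0.431 end [491.56425403   4.11093057]
```

```bash
python3 -m pendant '[[[-0.014,-0.155,0],[0,0,0.431],-1],[[-0.006,-0.155,0],[0,0,0.431],-1],[[0.002,-0.155,0],[0,0,0.431],-1],[[0.01,-0.155,0],[0,0,0.431],-1],[[0,0,0],[0,0,0],-1],[[0,0,0.1],[0,0,0],-1],[[0,0,0.2],[0,0,0],-1],[[0,0,0.3],[0,0,0],-1],[[0,0,0.2],[0,0,0],-1],[[0,0,0],[0,0,0],-1]]'; python3 tq.py; python3 tail.py
```

```text
time: 46.73
tool_pos: [493.1, 4.4, 82.1]
tcp_rot: [-3.14, -0.036, -3.054]
contact_force: [-0.4, -0.0, -3.4]
grip_width: 11.8
finger_force: 30.0
t 46.73 [493.08   4.36  82.11] th 0.0875 Ftan -0.02 Frad -0.44 M [ 0.02 -0.07  0.01]
tail rows 41 105 [(240, 269), (240, 269)]
[492.7   4.4  81.4] th 0.088 F [-0.5  0.  -3.3] M [ 0.04 -0.05 -0.01]
```

```bash
python3 -m pendant '[[[0,0,0.6],[0,0,0],-1],[[0,0,0.6],[0,0,0],-1],[[0,-0.3,0.15],[0,0,0],-1],[[-0.06,-0.6,0],[0,0,-0.1],-1],[[-0.06,-0.9,0],[0,0,-0.1],-1],[[-0.06,-0.9,0],[0,0,-0.1],-1],[[-0.06,-0.9,0],[0,0,-0.1],-1],[[-0.06,-0.9,0],[0,0,-0.1],-1],[[-0.06,-0.9,0],[0,0,-0.1],-1],[[-0.06,-0.9,0],[0,0,-0.1],-1]]'
python3 -m pendant '[[[-0.08,-0.9,0],[0,0,-0.03],-1],[[-0.08,-0.9,0],[0,0,0],-1],[[0,-0.9,0],[0,0,0],-1],[[0,-0.7,0],[0,0,0],-1],[[0,-0.4,0],[0,0,0],-1],[[0,-0.2,0],[0,0,0],-1],[[0,-0.13,0],[0,0,0],-1],[[0,0,0],[0,0,0],-1],[[0,0,0],[0,0,0],-1],[[0,0,0],[0,0,0],-1]]';python3 tail.py
python3 - <<'E'
from h import *
cv2.imwrite("pics/w5.png",bot.capture("wrist"))
E
```

```text
time: 47.62
tool_pos: [478.6, -186.5, 120.1]
tcp_rot: [-3.141, -0.04, -3.139]
contact_force: [1.1, 0.2, -3.7]
grip_width: 11.9
finger_force: 30.0
time: 48.45
tool_pos: [474.6, -307.5, 120.7]
tcp_rot: [-3.141, -0.039, -3.14]
contact_force: [0.3, -0.6, -3.9]
grip_width: 11.6
finger_force: 30.0
tail rows 41 61 [(240, 268), (240, 268)]
[ 474.7 -307.5  120.8] th 0.001 F [-0.3  0.1 -3.2] M [ 0.05 -0.04  0.05]
```

View pics/w5.png

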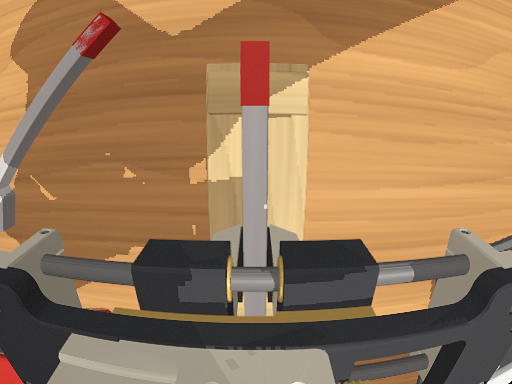

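The wrist view shows the wrench aligned over the rest, with the tail block under the red tail at (255,75). Lowering it now.

```bash
python3 -m pendant '[[[0.02,-0.037,-0.3],[0,0,0],-1],[[0,0,-0.5],[0,0,0],-1],[[0,0,-0.6],[0,0,0],-1],[[0,0,-0.5],[0,0,0],-1],[[0,0,-0.35],[0,0,0],-1],[[0,0,-0.2],[0,0,0],-1],[[0,0,-0.1],[0,0,0],-1],[[0,0,-0.07],[0,0,0],-1],[[0,0,0],[0,0,0],-1],[[0,0,0],[0,0,0],-1]]';python3 tail.py
```

```text
time: 49.38
tool_pos: [475.5, -310.0, 42.7]
tcp_rot: [-3.14, -0.038, -3.142]
contact_force: [-0.1, -0.0, -3.5]
grip_width: 11.8
finger_force: 30.0
tail rows 41 105 [(240, 268), (240, 268)]
[ 475.5 -310.    42.8] th 0.0 F [-0.3  0.4 -4.4] M [ 0.03 -0.09  0.01]
```

```bash
python3 -m pendant '[[[0,0.04,-0.03],[0,0,0],-1],[[0,0,-0.03],[0,0,0],-1],[[0,0,-0.03],[0,0,0],-1],[[0,0,-0.02],[0,0,0],-1],[[0,0,-0.01],[0,0,0],-1],[[0,0,0],[0,0,0],-1],[[0,0,0],[0,0,0],-1],[[0,0,0],[0,0,0],-1],[[0,0,0],[0,0,0],-1],[[0,0,0],[0,0,0],-1]]';python3 tail.py
```

```text
time: 50.27
tool_pos: [475.1, -308.5, 38.6]
tcp_rot: [-3.141, -0.039, -3.142]
contact_force: [-0.1, 1.6, -3.3]
grip_width: 11.9
finger_force: 30.0
tail rows 41 105 [(240, 268), (241, 268)]
[ 475.1 -308.6   38.6] th -0.0 F [-0.3 -0.2 -3. ] M [0.06 0.03 0.01]
```

```bash
python3 -m pendant '[[[0,0,-0.01],[0,0,0],-1],[[0,0,-0.01],[0,0,0],-1],[[0,0,-0.01],[0,0,0],-1],[[0,0,-0.005],[0,0,0],-1],[[0,0,0],[0,0,0],-1],[[0,0,0],[0,0,0],-1],[[0,0,0],[0,0,0],-1],[[0,0,0],[0,0,0],-1],[[0,0,0],[0,0,0],-1],[[0,0,0],[0,0,0],-1]]';python3 tail.py
```

```text
time: 51.15
tool_pos: [475.2, -308.5, 38.0]
tcp_rot: [-3.14, -0.039, -3.141]
contact_force: [-0.5, 1.5, 5.7]
grip_width: 11.6
finger_force: 30.0
tail rows 41 105 [(240, 269), (241, 269)]
[ 475.2 -308.6   38. ] th 0.0 F [-1.7  1.5  6. ] M [ 0.29  0.46 -0.06]
```

```bash
python3 -m pendant '[[[0,0,0.008],[0,0,0],-1],[[0,0,0],[0,0,0],-0.6],[[0,0,0],[0,0,0],-0.3],[[0,0,0],[0,0,0],0],[[0,0,0],[0,0,0],0.3],[[0,0,0],[0,0,0],0.6],[[0,0,0],[0,0,0],0.6],[[0,0,0],[0,0,0],0.6],[[0,0,0],[0,0,0],0.6],[[0,0,0],[0,0,0],0.6]]'
python3 -m pendant '[[[0,0,0.2],[0,0,0],0.6],[[0,0,0.4],[0,0,0],0.6],[[0,0,0.6],[0,0,0],0.6],[[0,0,0.7],[0,-0.16,0],0.6],[[0,0,0.5],[0,-0.17,0],0.6],[[0,0,0.3],[0,0,0],0.6],[[0,0,0],[0,0,0],0.6],[[0,0,0],[0,0,0],0.6],[[0,0,0],[0,0,0],0.6],[[0,0,0],[0,0,0],0.6]]'
python3 - <<'E'
from h import *;import pickle
P=bot.camera_params("wrist");c=bot.capture("wrist");i=c.astype(int)
pts=[]
for v in range(110,240,8):
    r=i[v,235:268]; x=np.where(r.max(1)-r.min(1)<35)[0]+235
    if len(x): pts.append(plane("wrist",x.mean(),v,49,P))
pts=np.array(pts);k=np.polyfit(pts[:,0],pts[:,1],1);print("yaw",np.arctan(k[0]),"y",np.polyval(k,476))
red=(i[...,2]-i[...,1]>80);red[:,:225]=0;red[:,280:]=0;vv=np.where(red[30:130].sum(1)>4)[0]+30
print("tail",plane("wrist",252.5,vv.min(),49,P),vv.min())
t=bot.capture("top");s=bot.capture("side")
cv2.imwrite("pics/end.png",np.hstack([cv2.resize(t[90:270,150:350],(400,360),interpolation=cv2.INTER_CUBIC),cv2.resize(s[110:290,200:400],(400,360),interpolation=cv2.INTER_CUBIC)]))
E
```

```text
time: 52.03
tool_pos: [475.1, -308.5, 37.7]
tcp_rot: [-3.141, -0.039, -3.142]
contact_force: [-0.5, -0.8, 0.4]
grip_width: 67.0
finger_force: 0.0
time: 52.87
tool_pos: [474.8, -308.1, 117.6]
tcp_rot: [3.141, -0.001, -3.141]
contact_force: [0.6, 0.8, -1.1]
grip_width: 73.3
finger_force: 0.0
yaw -0.0011769877140679341 y -309.2098887484531
tail [ 367.58003084 -310.03817573   49.        ] 63
```

View pics/end.png

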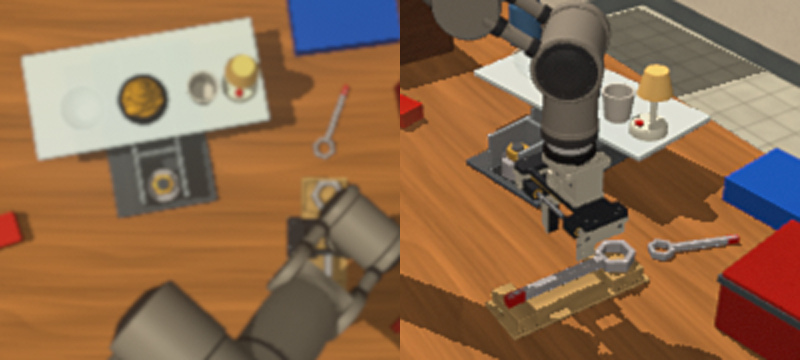

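The wrench lies on its rest as before (within 1 mm, yaw about 0), the shelf things stand where they were, and the gripper is clear. Handing in.

```bash
python3 -c "from plant import bot; print(bot.close_job())"
```

```text
the job is handed in; nothing more can be done
None
```

I tightened the nut clockwise in three strokes until it met its stop, leaning on it with about 0.6–0.8 N m, then laid the wrench back on its rest within about 1 mm of where it was; nothing else looked disturbed, and I handed the job in at about 53 s.

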